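# Fit the detachable handle to the frying pan at the egg station

### The arm

A 7-joint arm with a two-finger parallel gripper is mounted at the origin on the work surface. World frame = base frame: x ahead of the robot, y to its left, z up, the work surface at z = 0. Lengths are in m, angles in rad, forces in N, time in s.
With the tool pointing down it reaches from about 0.35 to 0.9 m from the base axis. Payload 7.2 kg.
Tool frame: the origin (TCP) lies on the centre line of the jaws, within the pads' length; the fingertips stand env.tips_ahead ahead of it and the grasp point (between the pads) is the TCP (env.tips_ahead is the distance from the TCP to the fingertips, in m); z points along the fingers, y is the direction in which the jaws open and shut (so a half turn about z gives the same grasp; the last joint's range is limited). The gripper opens to 85 mm and grips with 20 to 120 N. Pads are 22 mm wide; open, the fingers measure 114 mm over their backs; the gripper's body (76 mm by 85 mm) begins 54 mm behind the grasp point. The pads swing forward as they close: fully open they stand 13 mm farther back than shut.
Start: joints at [1.036, 0.411, -0.013, 1.596, 0.006, 1.134, -0.082], TCP at [0.281, -0.558, 0.25] pointing down, gripper open.
Joint ranges: [-2.95, 2.95], [-0.29, 1.99], [-1.47, 1.44], [0.14, 2.54], [-1.03, 4.17], [0.13, 1.85], [-2.86, 2.86]. Speed limits (rad/s): [2.39, 2.39, 3.01, 3.01, 3.14, 3.14, 3.14].

### API

Orientations are given as [roll, pitch, yaw] about the fixed x, y, z axes, in that order (R = Rz(yaw) Ry(pitch) Rx(roll)).
In Python, from bench import status, cams, order, env gives the robot as it stands.
- The arm moves only by the tool play_rows, never from a script. Its argument "targets" is one flat list of numbers, 6 for each row, row after row: the shift along the tool's x, y, z in cm, then the turn, a rotation vector about the tool's x, y, z in degrees. A call has 1 to 8 rows; each row is the pose to reach, as a shift and turn from the pose commanded when the call began, along the tool's axes at that moment; what a row does not reach only later rows make up. A row lasts 1/10 s, in which the tool goes at most 50 mm and 8.59 degrees, less where a joint would pass 70% of its speed; a pose out of reach is approached as far as the arm can. A call with a gripper value outside its range is refused whole. "claw" is the finger opening in cm, from 0 to 8.54, set as the call begins (left out, the last holds). The fingers move at their own pace and stop on an object; the grip force is fixed at half the most. Time passes only in rows, so rows that repeat a pose let the fingers close. It gives the time, the measured TCP pose, the force and the opening at its end, in the units of the state.
- status.read_state(): the state, without advancing time (a new reading comes with each control period).
- cams.capture(name): name is "scene" or "top" or "wrist"; returns the picture (384x512x3 uint8, red, green, blue); there is no depth.
- cams.camera_model(name): a dict with "fx", "fy", "cx", "cy" (pixels), "rvec" (rotation vector, rad) and "tvec" (3), from world to camera coordinates, as OpenCV has them; the wrist camera has in their place "hand_eye" (4x4, takes a point from camera to tool coordinates, whose origin is the TCP and whose axes are the flange's). Camera axes: x right, y down, z forward; pixel columns grow to the right and rows downward; lengths in m; the calibration is good to about 2 mm. A picture is of the moment at which its call begins: read the wrist's pose just before it. camera_model takes no time and is no camera call.
- order.sign_off(): hands the job in, once; it reports no verdict.
The state is a dict: "time_s": time; "joint_pos": joint angles; "qvel": joint speeds; "joint_efforts": joint torques, N m; "position": TCP position; "tool_rot": TCP orientation; "force": force on the tool from outside, world axes, zero at the start; "moment": the same for the moment, N m; "grip_width": finger opening in m.
Only numpy, scipy, OpenCV 4.12 (cv2) and the standard library are available. Lean on these libraries where they do the work, as an engineer would, in place of code of your own. Each camera call takes 0.05 s, during which the arm holds its last target.

### The job

Pick up the detachable handle and slide its socket onto the steel stub of the frying pan on the hob, fully home, so that the red spring button pops out through the hole in the handle. The pan is loose and slides back until the hob's guard rail stops it; do not push so hard that the hob itself is shoved along the counter. Leave the pan flat on the hob, let go of the handle, and leave the other things where they are.

Things in the scene. Friction and masses are not known exactly. Their poses are not given: they have to be found in the camera images.
- handle_center (a point): centre of the loose handle (half-way along, across and up), a straight bar 175 mm long lying flat on the counter, about 0.14 kg, balanced near the centre. Its x axis runs to the open mouth, z up. Behind x = +17 mm a black grip 27 mm wide (y), 26 mm high, ending in a hanging eye (last 31 mm); ahead of it a steel socket 28.5 mm wide, 24.5 mm high outside.
- handle_mouth (a point): centre of the open +x end of the handle, 87.5 mm ahead of handle_center; axes as the handle's. The socket is a rectangular steel tube, inside 22.5 mm wide (y), 18.5 mm high (z), 70 mm deep, walls 3 mm. In its top wall (+z) is the button's hole, 18 mm long and 15 mm wide, from 14 to 32 mm behind the mouth.
- stub: the pan's steel stub: origin at the centre of its shoulder face, 127 mm from the pan's axis, 46 mm above its underside; x axis along the stub, outwards, rising 15 degrees; y level. Bar 20 (y) x 16 mm (z), 49 mm long, then a nose tapering to 10 x 7 mm at 62 mm. Home: the handle's mouth against the shoulder, in one line, the handle's x opposite to the stub's, z alike.
- pan_center (a point): centre of the frying pan, on its axis, 23 mm above its underside. Dark round pan, 202 mm across the rim, 176 mm across the base, 46 mm high, about 0.8 kg with its stub, standing loose on the smooth hob (2 to 6 N slide it); x axis level, towards the stub's side.
- button (a joint): red spring button on the stub's upper side, 11 mm wide, 16.5 to 33 mm from the shoulder: m pressed in, 0 fully out (6.5 mm proud), 0.0065 flush. Steep towards the shoulder, a ramp towards the nose: a handle pushed on with some 12 to 20 N presses it in (more than holds the pan still). It pops out through the handle's hole when the mouth is 2.5 mm or less from the shoulder, and locks it.
- hob: portable induction hob on rubber feet, 300 (x) x 340 mm (y), 3.6 kg, shoved by more than about 25 N; glass top 60 mm above the counter; origin at the counter under its centre, controls at -x. A square steel guard rail on it, inner faces 112 mm from the centre, top 21 mm above the glass: the pan inside can slide 4 to 32 mm before the rail stops it. The stub points out over the hob's +y side.
- salt: white salt cellar, 40 mm across, 70 mm tall, origin under its centre; a bystander.
- tumbler_center (a point): centre of a clear drinking glass, 68 mm across, 100 mm tall; a bystander.
- oil_center (a point): centre of an amber oil bottle, 60 mm across, 190 mm tall; a bystander.
- egg_bowl_center (a point): centre of a white bowl of eggs, 132 mm across, 46 mm high (eggs to 80 mm); a bystander.
- carton_a_center (a point): green-banded milk carton, 58 x 58 mm, 116 mm tall, a point 50 mm up; a bystander.
- carton_b_center (a point): blue-banded milk carton, 58 x 58 mm, 116 mm tall, a point 50 mm up; a bystander.
- turner: kitchen turner with wooden handle lying flat, 280 mm long, origin on the counter under its middle; a bystander.
There are look-alikes about, which are no part of the job. Leave any blue look-alike of the part that bears handle_center alone.

How it is judged:
On the way:
1. the handle's socket slides over the stub and presses the spring button in (value of joint button above 0.0025 m and x of handle_mouth in the frame of stub below 0.036 m and angle between the x axis of handle_center and the x axis of stub, either way round below 0.15 rad), for 0.02 s.
At the end, for the whole second after the job is handed in: The handle is home on the stub: mouth within 4.5 mm of the shoulder and 5 mm of the stub's line, parallel within 0.12 rad, the button out through the hole (pressed in less than 2 mm). The pan stands flat on the hob (tilt under 0.06 rad) and at rest; the handle is released (x of handle_mouth in the frame of stub below 0.0045 m and y of handle_mouth in the frame of stub between -0.005 and 0.005 m and z of handle_mouth in the frame of stub between -0.005 and 0.005 m and angle between the x axis of handle_center and the x axis of stub, either way round below 0.12 rad and value of joint button below 0.002 m and angle between pan_center's own z axis and vertical below 0.06 rad and z of pan_center in the frame of hob between 0.078 and 0.09 m and linear speed of stub below 0.02 m/s); the robot touches nothing.
It fails at once if a bystander is pushed away by more than 40 mm or knocked over (distance of any of salt, tumbler_center, oil_center, egg_bowl_center, carton_a_center, carton_b_center, turner from where it was at the start of the episode above 0.04 m).
It fails at once if the hob is shoved along the counter by more than 5 mm (distance of hob from where it was at the start of the episode above 0.005 m).
It also fails if it takes over 45 s, if anything falls off the work surface, if the arm or the gripper's body presses on something with over 40 N, if the wrist force passes 120 N, or if a joint passes its speed limit or range.

## Working session

There is one attempt and no reset: what is moved stays moved. The work goes in short steps, Python scripts to look and compute and a tool call to move; the robot and the scene stay as the last step left them, time stands still between calls to the robot, and variables do not carry over. Pictures are saved under pics/ and viewed, and the job is handed in when it is done.

Besides the shell and the picture viewer there is one more tool, called as name(argument=value, ...), one argument or row to a line, values as JSON. play_rows: Moves the arm, as the interface text tells. Its arguments: {"type":"object","properties":{"targets":{"type":"array","items":{"type":"number"}},"claw":{"type":"number"}},"required":["targets"]}

```bash
ls; mkdir -p pics; python3 - <<'E'
from bench import status,cams,order,env
import cv2
print(status.read_state()); print(env.tips_ahead, [a for a in dir(env) if a[0]!='_'])
for n in ("scene","top","wrist"):
    im=cams.capture(n); cv2.imwrite(f"pics/{n}0.png",im[:,:,::-1]); print(n,cams.camera_model(n))
E
```

```text
pics
{'time_s': 0.0, 'joint_pos': array([ 1.03580235,  0.41192035, -0.01273663,  1.59704065,  0.0055576 ,
        1.13430304, -0.08219679]), 'qvel': array([-0.00229899, -0.000996  ,  0.0004375 , -0.00128275,  0.00165453,
        0.00124916,  0.00053095]), 'joint_efforts': array([ 9.26676585e-04, -6.00623488e+01,  6.83262236e-01, -2.99415171e+01,
        1.39627000e-02,  1.04313344e-02,  3.25420570e-07]), 'position': array([ 0.28104466, -0.55772329,  0.24944155]), 'tool_rot': array([-3.13995717e+00,  6.79220136e-05,  4.66826472e-01]), 'force': array([ 0.68969947, -0.88337793,  0.5276666 ]), 'moment': array([ 0.00296929, -0.02456684, -0.00755309]), 'grip_width': 0.08498322842039001}
0.019 ['Unreachable', 'tips_ahead']
scene {'fx': 355.007328268175, 'fy': 355.007328268175, 'cx': 254.69568808956885, 'cy': 192.1116797424092, 'rvec': array([ 2.08655874,  0.54953788, -0.31967404]), 'tvec': array([-0.52861336, -0.02975282,  1.11217354])}
top {'fx': 434.9394241398648, 'fy': 434.9394241398648, 'cx': 252.11484427449457, 'cy': 183.9574047727749, 'rvec': array([ 2.15991491, -2.11898465,  0.18131307]), 'tvec': array([0.07875255, 0.55546772, 1.00570859])}
wrist {'fx': 317.559394131298, 'fy': 317.559394131298, 'cx': 253.9016707275031, 'cy': 193.82578144812757, 'hand_eye': array([[-6.75943133e-04, -9.50401127e-01, -3.11026110e-01,
         8.02319225e-02],
       [ 9.99999480e-01, -4.05039656e-04, -9.35589093e-04,
         3.24768085e-04],
       [ 7.63207020e-04, -3.11026581e-01,  9.50400907e-01,
        -1.23140515e-01],
       [ 0.00000000e+00,  0.00000000e+00,  0.00000000e+00,
         1.00000000e+00]])}
```

View pics/scene0.png

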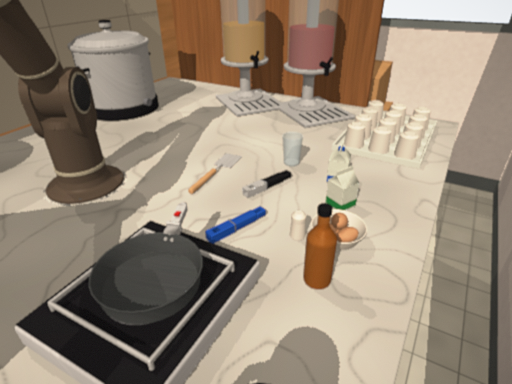

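View pics/top0.png

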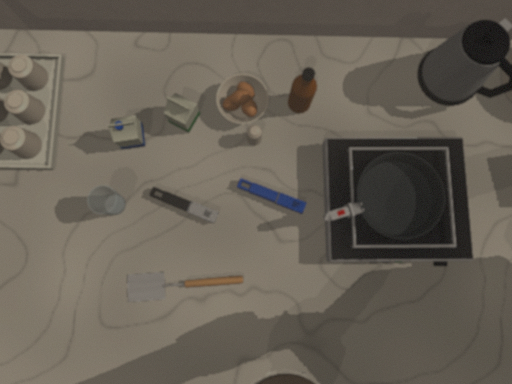

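View pics/wrist0.png

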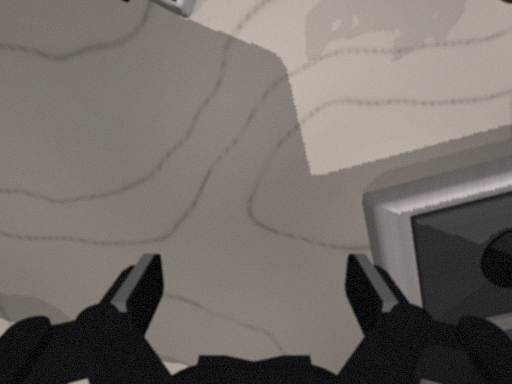

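```bash
cat > h.py <<'E'
import numpy as np,cv2
from bench import status,cams
from scipy.spatial.transform import Rotation as R
def KRt(n,st=None):
    m=cams.camera_model(n); K=np.array([[m['fx'],0,m['cx']],[0,m['fy'],m['cy']],[0,0,1]])
    if 'rvec' in m: return K,cv2.Rodrigues(m['rvec'])[0],np.array(m['tvec'])
    st=st or status.read_state(); T=np.eye(4);T[:3,:3]=R.from_euler('xyz',st['tool_rot']).as_matrix();T[:3,3]=st['position']
    W=np.linalg.inv(T@m['hand_eye']); return K,W[:3,:3],W[:3,3]
def proj(c,P):
    K,Rr,t=c; q=(np.atleast_2d(P)@Rr.T+t)@K.T; return q[:,:2]/q[:,2:]
def unp(c,uv,z):
    K,Rr,t=c; uv=np.atleast_2d(uv); d=(np.c_[uv,np.ones(len(uv))]@np.linalg.inv(K).T)@Rr; o=-Rr.T@t
    return o+d*((z-o[2])/d[:,2])[:,None]
E
python3 - <<'E'
from h import *
st=status.read_state()
for n in ("scene","top"):
    c=KRt(n); print(n,proj(c,[[0,0,0],[.28,-.558,.25],st['position']]), -c[1].T@c[2])
c=KRt("top")
for nm,uv,z in [("mouth",(214,213),.0245),("gripend",(152,191),.026),("blue1",(304,207),.025),("blue2",(239,183),.025),("hobTL",(325,139),.06),("hobBL",(328,261),.06),("hobTR",(466,139),.06),("hobBR",(469,260),.06),("button",(341,213),.13),("stubtip",(328,216),.125),("shoulder",(360,208),.11),("salt",(255,133),.06),("railTL",(350,149),.081),("railBL",(353,246),.081),("railTR",(451,148),.081),("railBR",(455,245),.081),("pancl",(357,195),.106),("pancr",(444,195),.106)]:
    print(nm,unp(c,uv,z)[0].round(4))
import cv2
im=cv2.imread('pics/top0.png'); 
cv2.imwrite('pics/topc.png',cv2.resize(im[120:280,130:370],None,fx=3.3,fy=3.3,interpolation=cv2.INTER_CUBIC))
im=cv2.imread('pics/scene0.png'); 
cv2.imwrite('pics/scc.png',cv2.resize(im[140:340,80:310],None,fx=3,fy=3,interpolation=cv2.INTER_CUBIC))
E
```

```text
scene [[  85.9615753   182.61453897]
 [-190.73747464  267.74315445]
 [-190.1150099   268.169139  ]] [ 0.94055761 -0.55730678  0.56745734]
top [[286.17300865 424.18087803]
 [599.06002603 318.48866172]
 [598.77367645 317.85176508]] [0.38365906 0.09448702 1.08169961]
mouth [0.4837 0.1807 0.0245]
gripend [0.5346 0.3341 0.026 ]
blue1 [ 0.5026 -0.0385  0.025 ]
blue2 [0.5589 0.1216 0.025 ]
hobTL [ 0.6653 -0.0852  0.06  ]
hobBL [ 0.374  -0.0897  0.06  ]
hobTR [ 0.6724 -0.4285  0.06  ]
hobBR [ 0.3824 -0.4177  0.06  ]
button [ 0.4791 -0.1067  0.13  ]
stubtip [ 0.4724 -0.0789  0.125 ]
shoulder [ 0.4932 -0.1538  0.11  ]
salt [0.6768 0.0848 0.06  ]
railTL [ 0.6364 -0.1406  0.081 ]
railBL [ 0.409  -0.1433  0.081 ]
railTR [ 0.6437 -0.3806  0.081 ]
railBR [ 0.4156 -0.3771  0.081 ]
pancl [ 0.5232 -0.1487  0.106 ]
pancr [ 0.527  -0.3467  0.106 ]
```

View pics/topc.png

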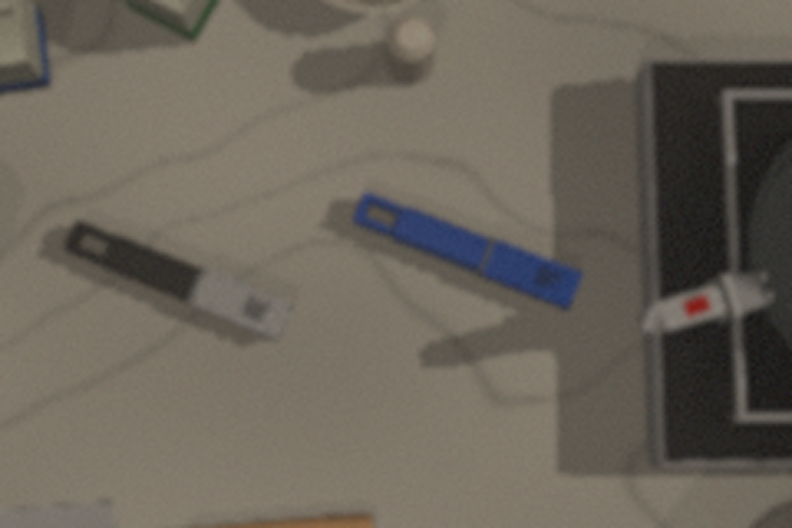

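View pics/scc.png

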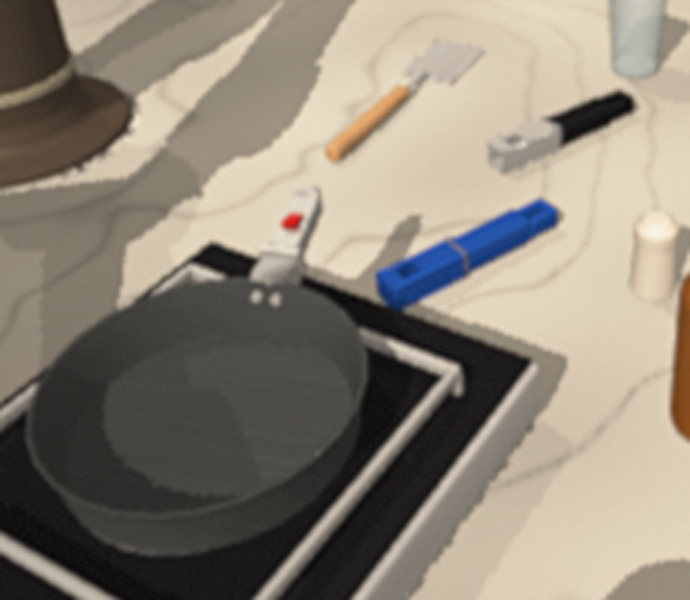

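```bash
cat >> h.py <<'E'
def go(pos,Rt,st=None):
    st=st or status.read_state(); R0=R.from_euler('xyz',st['tool_rot'])
    d=R0.inv().apply(np.array(pos)-st['position'])*100; w=(R0.inv()*Rt).as_rotvec(degrees=True)
    print("shift cm",d.round(2),"turn deg",w.round(2))
def down(yaw): return R.from_euler('xyz',[180,0,yaw],degrees=True)
E
python3 -c "
from h import *
go([.475,-.10,.28],down(108))"
```

```text
shift cm [ 37.92 -32.16  -3.  ] turn deg [-6.000e-02 -4.000e-02 -8.125e+01]
```

play_rows(
  targets=[37.9, -32.2, -3, 0, 0, -81.3, 37.9, -32.2, -3, 0, 0, -81.3, 37.9, -32.2, -3, 0, 0, -81.3, 37.9, -32.2, -3, 0, 0, -81.3, 37.9, -32.2, -3, 0, 0, -81.3, 37.9, -32.2, -3, 0, 0, -81.3, 37.9, -32.2, -3, 0, 0, -81.3, 37.9, -32.2, -3, 0, 0, -81.3],
)

```text
time_s: 0.95
position: [0.4369, -0.1885, 0.2746]
tool_rot: [3.142, 0.0, 1.673]
force: [1.3, -0.7, 0.5]
grip_width: 0.0853
```

```bash
python3 -c "
from h import *
go([.475,-.10,.28],down(108));print(status.read_state())"
```

```text
shift cm [ 8.41  4.69 -0.55] turn deg [  0.     0.03 -12.16]
{'time_s': 0.95, 'joint_pos': array([ 0.68720817,  0.1625508 , -0.42752834,  1.88967623,  0.07563148,
        1.10469145,  0.33254435]), 'qvel': array([-0.55261365, -0.01872047, -0.54612106, -0.02036002,  0.08070222,
        0.06834693,  0.37190268]), 'joint_efforts': array([  3.80807877, -41.16769195,  -0.05496631, -27.98395336,
        -0.17046   ,   0.22834848,  -0.57487551]), 'position': array([ 0.43686111, -0.18845507,  0.27457904]), 'tool_rot': array([3.14151988e+00, 4.55526765e-04, 1.67270159e+00]), 'force': array([ 1.31567888, -0.70482876,  0.5221714 ]), 'moment': array([ 0.01098971, -0.05085784,  0.00293839]), 'grip_width': 0.0852761338190703}
```

play_rows(
  targets=[8.4, 4.7, -0.5, 0, 0, -12, 8.4, 4.7, -0.5, 0, 0, -12, 8.4, 4.7, -0.5, 0, 0, -12, 8.4, 4.7, -0.5, 0, 0, -12, 8.4, 4.7, -0.5, 0, 0, -12],
)

```text
time_s: 1.45
position: [0.4748, -0.1034, 0.279]
tool_rot: [-3.141, 0.0, 1.874]
force: [-0.8, -0.4, -0.4]
grip_width: 0.0849
```

```bash
python3 -c "
from h import *
s=status.read_state();im=cams.capture('wrist');cv2.imwrite('pics/w1.png',cv2.resize(im[:,:,::-1],None,fx=1.5,fy=1.5,interpolation=cv2.INTER_CUBIC))
np.save('w1.npy',im);import pickle;pickle.dump(s,open('w1.pkl','wb'));print(s['position'],s['tool_rot'],s['joint_pos'],abs(s['qvel']).max())"
```

```text
[ 0.47483729 -0.10340442  0.27902567] [-3.14059775e+00  1.46956184e-04  1.87432455e+00] [ 0.56771827  0.18805    -0.51616694  1.85676606  0.10304429  1.12376604
  0.31792421] 0.012976542128483657
```

View pics/w1.png

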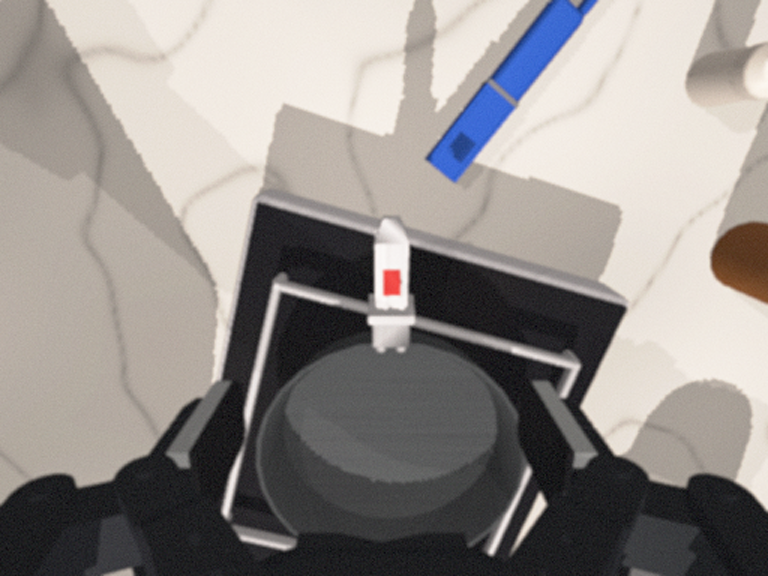

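```bash
python3 -c "
from h import *
a=np.load('w1.npy')[:,:,::-1]
cv2.imwrite('pics/w1c.png',cv2.resize(a[138:243,225:300],None,fx=7,fy=5.7,interpolation=cv2.INTER_CUBIC))
t=cv2.imread('pics/top0.png');cv2.imwrite('pics/t0c.png',cv2.resize(t[190:235,315:375],None,fx=12,fy=12,interpolation=cv2.INTER_CUBIC))
"
```

```text
(no output)
```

View pics/w1c.png

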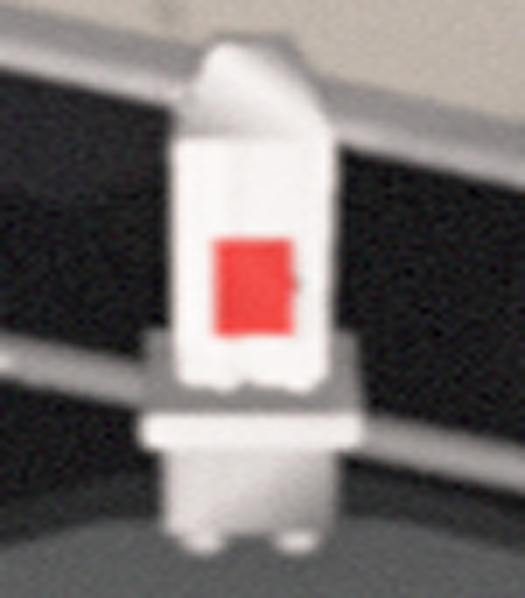

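View pics/t0c.png

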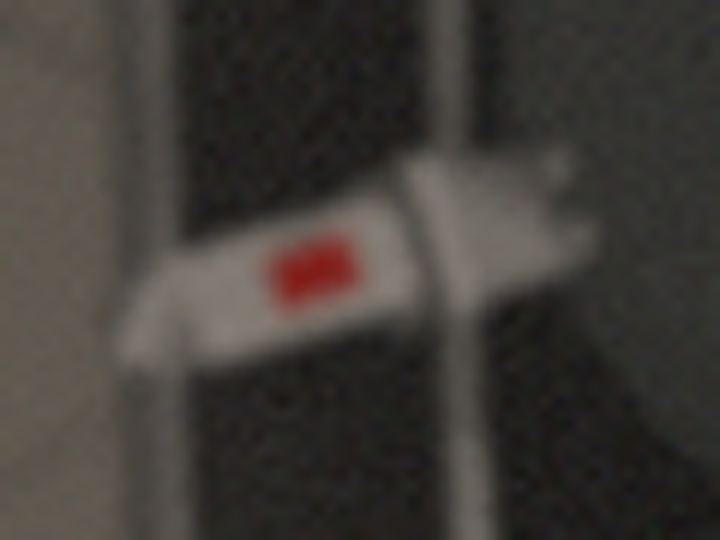

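```bash
cat > fit.py <<'E'
from h import *
import pickle
from scipy.optimize import least_squares
s=pickle.load(open('w1.pkl','rb'))
cw=KRt('wrist',s); ct=KRt('top')
W=[((49,10,8),(172,138)),((49,-10,8),(333,135)),((0,10,8),(180,388)),((0,-10,8),(328,385)),((33,5.5,8),(217,240)),((33,-5.5,8),(293,240)),((16.5,5.5,14.5),(215,334)),((16.5,-5.5,14.5),(292,334))]
Wp=np.array([[225+(u+.5)/7-.5,138+(v+.5)/5.7-.5] for _,(u,v) in W]); Wm=np.array([p for p,_ in W])/1e3
T=[((49,-10,8),(175,252)),((49,10,8),(200,368)),((33,-5.5,8),(265,268)),((33,5.5,8),(282,317)),((16.5,-5.5,14.5),(350,233)),((16.5,5.5,14.5),(362,285))]
Tp=np.array([[315+(u+.5)/12-.5,190+(v+.5)/12-.5] for _,(u,v) in T]); Tm=np.array([p for p,_ in T])/1e3
def pts(q,m):
    x,y,yaw,z=q; return R.from_euler('zy',[yaw,-np.radians(15)][::1]).apply(m) if 0 else (R.from_euler('z',yaw)*R.from_euler('y',-np.radians(15))).apply(m)+[x,y,z]
def fit(sets,zfree,z=.106):
    f=lambda q:np.concatenate([(proj(c,pts([*q[:3],q[3] if zfree else z],m))-p).ravel() for c,m,p in sets])
    r=least_squares(f,[.49,-.13,1.88]+([z] if zfree else [])); return r.x,np.sqrt((r.fun**2).mean()),r
if __name__=="__main__":
  for n,S in (("w",[(cw,Wm,Wp)]),("t",[(ct,Tm,Tp)]),("wt",[(cw,Wm,Wp),(ct,Tm,Tp)])):
    for zf in (0,1):
        x,e,r=fit(S,zf); print(n,zf,x.round(4),np.degrees(x[2]).round(2),e.round(2), "pan",(x[:2]-.127*np.array([np.cos(x[2]),np.sin(x[2])])).round(4))
E
python3 fit.py
```

```text
w 0 [ 0.4892 -0.1262  1.8886] 108.21 1.02 pan [ 0.5289 -0.2468]
w 1 [ 0.4902 -0.1287  1.8884  0.0969] 108.2 0.92 pan [ 0.5299 -0.2493]
t 0 [ 0.4869 -0.1274  1.865 ] 106.86 0.45 pan [ 0.5237 -0.2489]
t 1 [ 0.4869 -0.1273  1.865   0.1064] 106.86 0.45 pan [ 0.5237 -0.2488]
wt 0 [ 0.4891 -0.1263  1.8905] 108.32 0.91 pan [ 0.529  -0.2468]
wt 1 [ 0.4901 -0.1288  1.89    0.0966] 108.29 0.84 pan [ 0.5299 -0.2494]
```

```bash
python3 -c "
from h import *
go([.509,.257,.19],down(71.6))"
```

```text
shift cm [33.41 14.03  8.89] turn deg [-5.000e-02  3.000e-02  3.575e+01]
```

play_rows(
  targets=[33.4, 14, 8.9, 0, 0, 35.7, 33.4, 14, 8.9, 0, 0, 35.7, 33.4, 14, 8.9, 0, 0, 35.7, 33.4, 14, 8.9, 0, 0, 35.7, 33.4, 14, 8.9, 0, 0, 35.7, 33.4, 14, 8.9, 0, 0, 35.7, 33.4, 14, 8.9, 0, 0, 35.7, 33.4, 14, 8.9, 0, 0, 35.7],
)

```text
time_s: 2.3
position: [0.5086, 0.2512, 0.1915]
tool_rot: [3.141, 0.001, 1.249]
force: [0.4, 0.1, -0.1]
grip_width: 0.0849
```

play_rows(
  targets=[0, 0, 0, 0, 0, 0, 0, 0, 0, 0, 0, 0, 0, 0, 0, 0, 0, 0],
)

```text
time_s: 2.6
position: [0.5085, 0.2491, 0.1919]
tool_rot: [3.141, 0.001, 1.25]
force: [-0.1, 0.3, 0.6]
grip_width: 0.0854
```

```bash
python3 -c "
from h import *
s=status.read_state();im=cams.capture('wrist');cv2.imwrite('pics/w2.png',cv2.resize(im[:,:,::-1],None,fx=1.5,fy=1.5,interpolation=cv2.INTER_CUBIC))
np.save('w2.npy',im);import pickle;pickle.dump(s,open('w2.pkl','wb'));print(s['position'],s['tool_rot'],s['joint_pos'],abs(s['qvel']).max(),s['force'])"
```

```text
[0.50850382 0.24906985 0.1919294 ] [3.14128194e+00 1.38967979e-03 1.25029483e+00] [-0.11143962  0.43098285 -0.56428777  1.77887282  0.2683181   1.00966612
 -1.09932057] 0.015482125514444436 [-0.14672894  0.2750615   0.62083171]
```

View pics/w2.png

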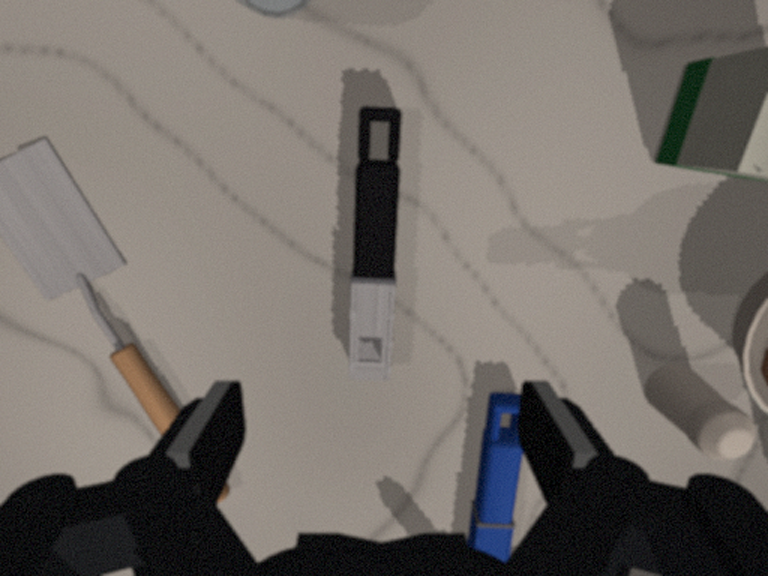

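```bash
python3 - <<'E'
from h import *
import pickle
from scipy.optimize import least_squares
a=np.load('w2.npy')[:,:,::-1]
cv2.imwrite('pics/w2c.png',cv2.resize(a[65:260,225:275],None,fx=6,fy=3,interpolation=cv2.INTER_CUBIC))
c=KRt('wrist',pickle.load(open('w2.pkl','rb')))
M=np.array([(17,-13.5,13),(17,13.5,13),(87.5,-14.25,12.25),(87.5,14.25,12.25)])/1e3
P=np.array([(352,278),(396,278),(347,377),(390,378)])/1.5
f=lambda q:(proj(c,R.from_euler('z',q[2]).apply(M)+[q[0],q[1],.013])-P).ravel()
r=least_squares(f,[.509,.257,-1.89]);print(r.x,np.degrees(r.x[2]),r.fun.round(1))
ct=KRt('top');P2=unp(ct,[(214,213),(152,191)],.026);print(P2.mean(0))
print(proj(ct,R.from_euler('z',r.x[2]).apply(M)+[r.x[0],r.x[1],.013])-[130,120])
go([r.x[0]-.005*np.cos(r.x[2]),r.x[1]-.005*np.sin(r.x[2]),.024],down(np.degrees(r.x[2])+180))
E
```

```text
[ 0.5087111   0.26001768 -1.94391959] -111.37838834174683 [ 0.3 -0.5 -0.7  0.9  0.6 -0.6 -0.2  0. ]
[0.50911733 0.25733162 0.026     ]
[[ 55.92307663  89.85464443]
 [ 60.39885197  79.67685477]
 [ 82.46458356 101.24719284]
 [ 87.09335619  90.42688295]]
shift cm [ 1.57 -0.33 16.82] turn deg [0.04 0.06 2.98]
```

View pics/w2c.png

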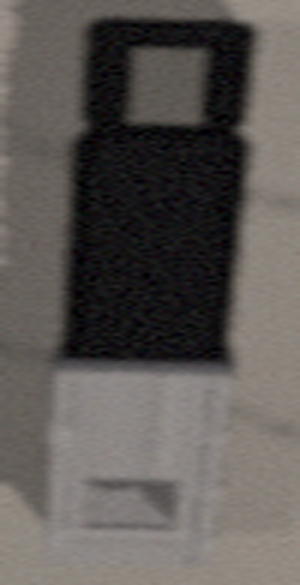

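```bash
python3 - <<'E'
from h import *
import pickle
from scipy.optimize import least_squares
c=KRt('wrist',pickle.load(open('w2.pkl','rb')));ct=KRt('top')
M=np.array([(17,-13.5,13),(17,13.5,13),(87.5,-14.25,12.25),(87.5,14.25,12.25),(-87.5,0,10)])/1e3
P=np.array([(58,360),(230,362),(45,570),(208,570),(172,24)]); P=P/[6,3]+[225,65]
Pt=np.array([(190,298),(205,268),(276,339),(293,303),(74,235)])/3.3+[130,120]
def res(q,cc,p): return (proj(cc,R.from_euler('z',q[2]).apply(M)+[q[0],q[1],.013])-p).ravel()
for S in ([(c,P)],[(ct,Pt)],[(c,P),(ct,Pt)]):
    r=least_squares(lambda q:np.concatenate([res(q,a,b) for a,b in S]),[.509,.257,-1.89]);print(r.x.round(4),np.degrees(r.x[2]),r.fun.round(1))
    go([r.x[0]-.005*np.cos(r.x[2]),r.x[1]-.005*np.sin(r.x[2]),.024],down(np.degrees(r.x[2])+180))
E
```

```text
[ 0.5076  0.2578 -1.9359] -110.91765516692648 [ 0.   2.4 -0.3  2.9 -0.2 -2.   0.5 -0.9  0.  -2.3]
shift cm [ 1.33 -0.37 16.82] turn deg [0.04 0.06 2.52]
[ 0.5052  0.2554 -1.9424] -111.28989881409747 [ 0.2  1.   0.1 -0.1  0.7 -0.   0.2  0.  -1.3 -1. ]
shift cm [ 1.02 -0.52 16.82] turn deg [0.04 0.06 2.9 ]
[ 0.5073  0.2575 -1.937 ] -110.98415697637662 [-0.2  2.8 -0.5  3.4 -0.5 -1.6  0.2 -0.5 -0.1 -1.7 -0.6  0.1 -0.7 -1.
 -0.  -1.1 -0.6 -1.  -2.2 -1.7]
shift cm [ 1.29 -0.39 16.82] turn deg [0.04 0.06 2.59]
```

play_rows(
  targets=[1.3, -0.4, 5, 0, 0, 2.7, 1.3, -0.4, 9, 0, 0, 2.7, 1.3, -0.4, 12, 0, 0, 2.7, 1.3, -0.4, 14.5, 0, 0, 2.7, 1.3, -0.4, 14.5, 0, 0, 2.7, 1.3, -0.4, 14.5, 0, 0, 2.7],
)

```text
time_s: 3.25
position: [0.5088, 0.2637, 0.0478]
tool_rot: [3.141, 0.0, 1.204]
force: [0.7, -0.1, 1.3]
grip_width: 0.0851
```

```bash
python3 -c "
from h import *
s=status.read_state();print(s['position'],np.degrees(s['tool_rot']))
go([.5092,.2622,.024],down(69));im=cams.capture('wrist');cv2.imwrite('pics/w3.png',im[:,:,::-1])"
```

```text
[0.50878853 0.26369937 0.04783613] [1.79979820e+02 1.61243981e-02 6.89870786e+01]
shift cm [-0.12  0.09  2.38] turn deg [ 0.02  0.02 -0.01]
```

View pics/w3.png

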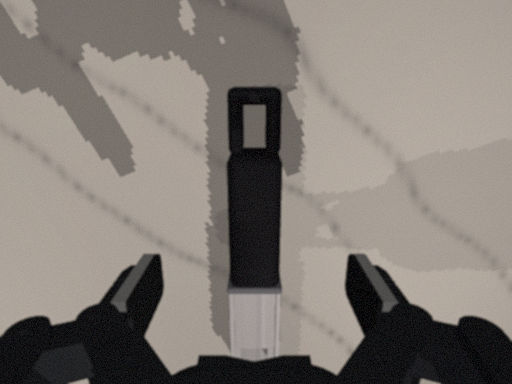

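play_rows(
  targets=[0, 0.1, 1.5, 0, 0, 0, 0, 0.1, 2.4, 0, 0, 0, 0, 0.1, 2.4, 0, 0, 0, 0, 0.1, 2.4, 0, 0, 0],
)

```text
time_s: 3.7
position: [0.5089, 0.2645, 0.023]
tool_rot: [-3.141, 0.0, 1.206]
force: [-0.4, 0.6, -0.5]
grip_width: 0.0851
```

play_rows(
  targets=[0, 0, 0, 0, 0, 0, 0, 0, 0, 0, 0, 0, 0, 0, 0, 0, 0, 0, 0, 0, 0, 0, 0, 0, 0, 0, 0, 0, 0, 0, 0, 0, 0, 0, 0, 0, 0, 0, 0, 0, 0, 0],
  claw=0,
)

```text
time_s: 4.4
position: [0.5094, 0.2646, 0.0235]
tool_rot: [3.141, -0.0, 1.206]
force: [-0.7, -0.9, 4.9]
grip_width: 0.0259
```

```bash
python3 -c "
from h import *
s=status.read_state();print(s['position'],np.degrees(s['tool_rot']),s['grip_width'],s['force'])
im=cams.capture('wrist');cv2.imwrite('pics/w4.png',im[:,:,::-1])"
```

```text
[0.5093591  0.26464916 0.02351609] [ 1.79965633e+02 -2.49953862e-02  6.90993096e+01] 0.02588586569937193 [-0.74286893 -0.91604396  4.92894439]
```

View pics/w4.png

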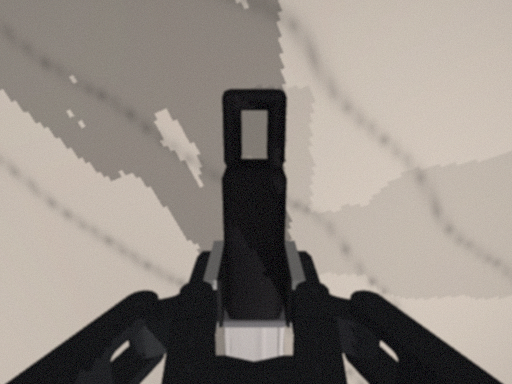

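```bash
python3 -c "
from h import *
c=KRt('wrist');s=status.read_state()
Ri=R.from_euler('xyz',s['tool_rot']).inv()
# boundary edge black/steel top z .026/.0255 ; tail end top
for uv,z in [((218,323),.0255),((293,323),.0255),((223,92),.024),((286,92),.024),((225,180),.026),((285,180),.026)]:
    print(uv,(Ri.apply(unp(c,uv,z)-s['position'])*1000).round(1))
"
```

```text
(218, 323) [[-22.6 -16.4  -2. ]]
(293, 323) [[-22.6  18.4  -2. ]]
(223, 92) [[ 79.3 -11.   -0.4]]
(286, 92) [[79.3 12.2 -0.4]]
(225, 180) [[ 46.3 -11.1  -2.4]]
(285, 180) [[46.2 12.6 -2.4]]
```

```bash
cat >> h.py <<'E'
OFF=np.array([-.007,.0007,.0105])
def stubR(yaw): return R.from_euler('z',yaw,degrees=True)*R.from_euler('y',-15,degrees=True)
def tcp_for(mx,so=(.488,-.127,.106),yaw=107.7,my=0,mz=0):
    S=stubR(yaw); Rh=S*R.from_euler('z',180,degrees=True); Rt=Rh*R.from_euler('y',180,degrees=True)
    mouth=np.array(so)+S.apply([mx,my,mz]); cen=mouth-Rh.apply([.0875,0,0]); return cen-Rt.apply(OFF),Rt
E
python3 -c "
from h import *
p,Rt=tcp_for(.095);print(p,Rt.as_euler('xyz',degrees=True));go(p,Rt)"
```

```text
[0.43250827 0.04457619 0.16518843] [-180.   -15.   107.7]
shift cm [-23.3    0.68 -14.18] turn deg [  5.1   14.41 -38.37]
```

play_rows(
  targets=[0, 0, -3, 0, 0, 0, 0, 0, -8, 0, 0, 0, 0, 0, -13, 0, 0, 0, -3, 0, -14.2, 0, 0, 0, -8, 0, -14.2, 1, 3, -8, -12, 0, -14.2, 2, 6, -16, -17, 0.3, -14.2, 3, 9, -24, -21, 0.7, -14.2, 4, 12, -32],
)

```text
time_s: 5.25
position: [0.4482, 0.0915, 0.1647]
tool_rot: [-3.119, -0.166, 1.636]
force: [0.9, -0.2, -1.3]
grip_width: 0.0256
```

```bash
python3 -c "
from h import *
p,Rt=tcp_for(.095);go(p,Rt);s=status.read_state();print(s['grip_width'],s['force'],s['qvel'].round(2))"
```

```text
shift cm [-4.51 -1.89 -0.76] turn deg [  1.68   5.29 -13.72]
0.025593412836421928 [ 0.93066645 -0.18562489 -1.31770463] [ 1.31 -0.06 -0.37  0.23 -0.47  0.03  2.18]
```

play_rows(
  targets=[0, 0, 0, 0, 0, 0, 0, 0, 0, 0, 0, 0],
)

```text
time_s: 5.45
position: [0.4494, 0.0911, 0.1647]
tool_rot: [-3.118, -0.165, 1.626]
force: [0.5, -0.1, -1.5]
grip_width: 0.0254
```

```bash
python3 -c "
from h import *
p,Rt=tcp_for(.095);go(p,Rt);s=status.read_state();print(s['grip_width'],s['force'],s['qvel'].round(2))"
```

```text
shift cm [-4.48 -1.97 -0.75] turn deg [  1.73   5.35 -14.28]
0.025432739126510062 [ 0.46841245 -0.13783801 -1.50081474] [-0.07  0.   -0.02 -0.02 -0.   -0.   -0.02]
```

play_rows(
  targets=[-2, -1, -0.4, 0.9, 2.7, -7.1, -3.5, -2, -0.7, 1.7, 5.3, -14.3, -4.5, -2, -0.7, 1.7, 5.3, -14.3, -4.5, -2, -0.7, 1.7, 5.3, -14.3, -4.5, -2, -0.7, 1.7, 5.3, -14.3, -4.5, -2, -0.7, 1.7, 5.3, -14.3],
)

```text
time_s: 6.05
position: [0.4327, 0.048, 0.1652]
tool_rot: [3.14, -0.261, 1.887]
force: [-0.8, 1.1, -2.0]
grip_width: 0.0259
```

```bash
python3 -c "
from h import *
p,Rt=tcp_for(.095);go(p,Rt);s=status.read_state();print(s['grip_width'],s['force'],s['qvel'].round(2))
for n in ('scene','top'):
    im=cams.capture(n);np.save(n+'1.npy',im)
    o,w=(( 100,100),(200,150)) if n=='scene' else ((240,140),(180,135))
    cv2.imwrite(f'pics/{n}1.png',cv2.resize(im[o[1]:o[1]+w[1],o[0]:o[0]+w[0],::-1],None,fx=4,fy=4,interpolation=cv2.INTER_CUBIC))
"
```

```text
shift cm [-0.31 -0.12 -0.08] turn deg [0.01 0.07 0.38]
0.02585188176296065 [-0.82918578  1.12288187 -2.01705385] [ 0.   -0.   -0.    0.   -0.    0.    0.02]
```

View pics/scene1.png

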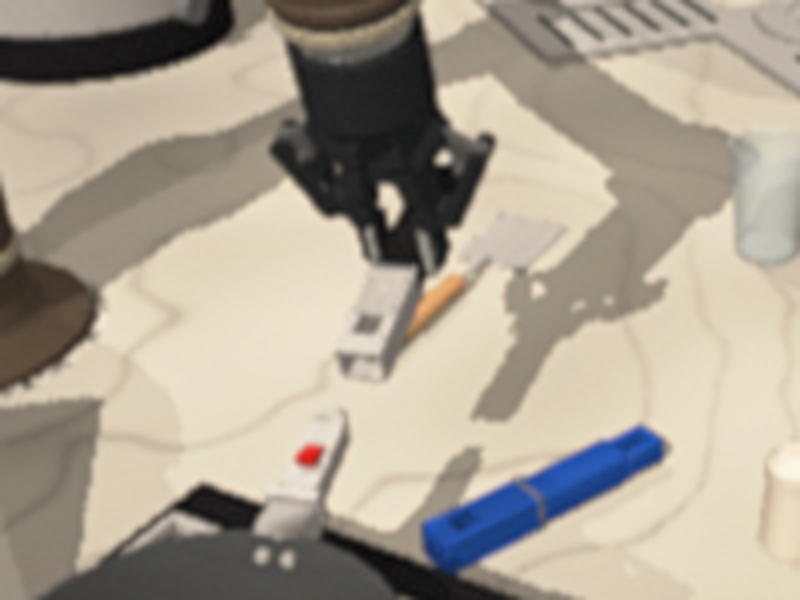

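View pics/top1.png

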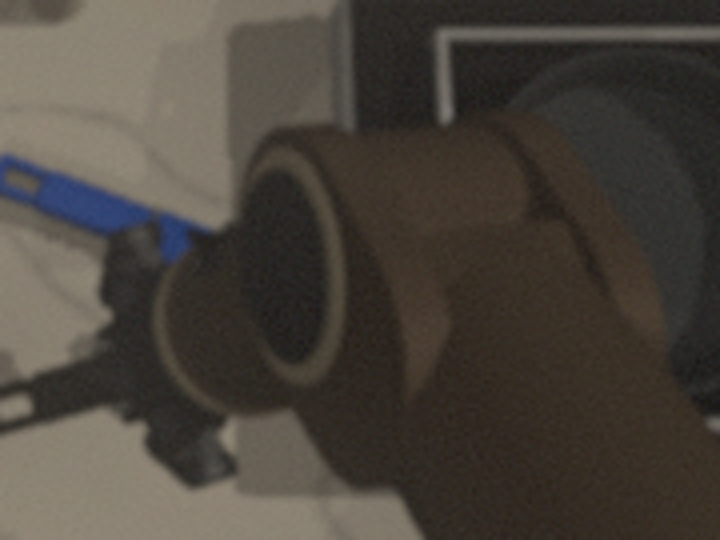

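```bash
python3 -c "
from h import *
im=np.load('scene1.npy')[:,:,::-1]
a=cv2.resize(im[160:235,155:210],None,fx=8,fy=8,interpolation=cv2.INTER_CUBIC)
cv2.imwrite('pics/s1c.png',a)
p,Rt=tcp_for(.095);s=status.read_state();c=KRt('scene')
Rt=R.from_euler('xyz',s['tool_rot']);Rh=Rt*R.from_euler('y',180,degrees=True);cen=s['position']+Rt.apply(OFF)
M=np.array([(87.5,y,z) for y,z in((14.25,12.25),(14.25,-12.25),(-14.25,-12.25),(-14.25,12.25))]+[(x,y,12.25) for x,y in ((73.5,7.5),(55.5,7.5),(55.5,-7.5),(73.5,-7.5))])/1e3
h=(proj(c,Rh.apply(M)+cen)-[155,160]+.5)*8
S=stubR(107.7);N=np.array([(49,10,8),(49,-10,8),(0,10,8),(0,-10,8),(33,5.5,8),(33,-5.5,8),(16.5,5.5,14.5),(16.5,-5.5,14.5),(62,5,3.5),(62,-5,3.5)])/1e3
t=(proj(c,S.apply(N)+[.488,-.127,.106])-[155,160]+.5)*8
print(h.round(0).tolist());print(t.round(0).tolist())
b=a.copy()
for q in h: cv2.circle(b,tuple(int(v) for v in q),3,(0,200,0),-1)
for q in t: cv2.circle(b,tuple(int(v) for v in q),3,(255,0,0),-1)
cv2.imwrite('pics/s1d.png',b)
"
```

```text
[[322.0, 226.0], [338.0, 283.0], [245.0, 274.0], [227.0, 216.0], [314.0, 188.0], [333.0, 144.0], [285.0, 140.0], [265.0, 183.0]]
[[180.0, 353.0], [249.0, 361.0], [116.0, 492.0], [187.0, 501.0], [175.0, 399.0], [213.0, 404.0], [148.0, 431.0], [187.0, 435.0], [217.0, 330.0], [250.0, 334.0]]
```

View pics/s1c.png

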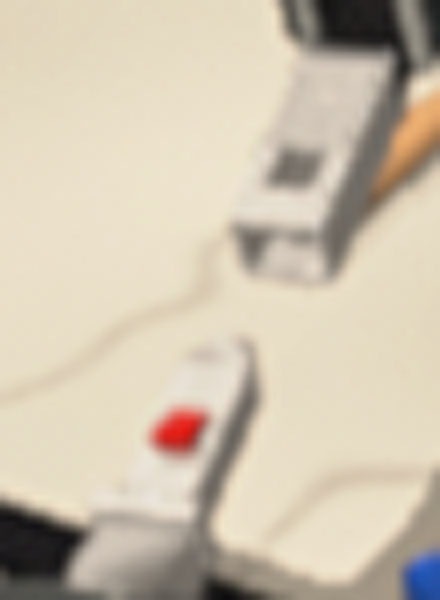

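View pics/s1d.png

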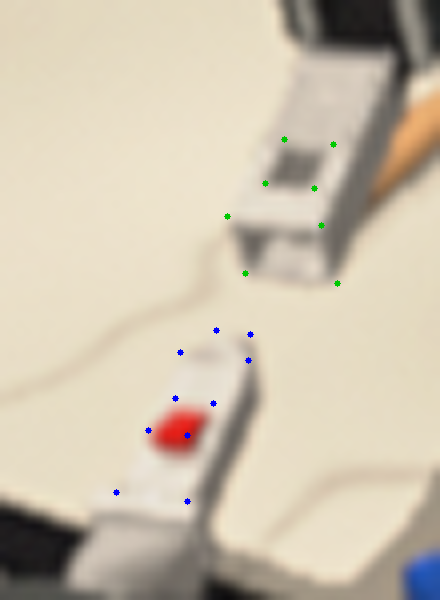

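play_rows(
  targets=[-1, -0.1, -0.1, 0, 0, 0.4, -2, -0.1, -0.1, 0, 0, 0.4, -3, -0.1, -0.1, 0, 0, 0.4, -4, -0.1, -0.1, 0, 0, 0.4, -4, -0.1, -0.1, 0, 0, 0.4, -4, -0.1, -0.1, 0, 0, 0.4],
)

```text
time_s: 6.75
position: [0.4436, 0.0088, 0.1555]
tool_rot: [-3.141, -0.262, 1.877]
force: [-0.6, 0.0, -2.2]
grip_width: 0.0258
```

```bash
cat > look.py <<'E'
from h import *
import sys
tag=sys.argv[1];mx=float(sys.argv[2])
p,Rt=tcp_for(mx);go(p,Rt);s=status.read_state();print(s['time_s'],s['grip_width'],s['force'].round(2),s['moment'].round(2),stubR(107.7).inv().apply(s['force']).round(2))
im=cams.capture('scene');np.save('s'+tag+'.npy',im)
cv2.imwrite(f'pics/s{tag}.png',cv2.resize(im[160:260,130:230,::-1],None,fx=6,fy=6,interpolation=cv2.INTER_CUBIC))
E
python3 look.py 2 .055
```

```text
shift cm [-0.13  0.04  0.03] turn deg [ 0.    0.01 -0.13]
6.75 0.02584604171929648 [-0.57  0.02 -2.22] [-0.35 -0.11 -0.02] [-0.38  0.54 -2.19]
```

View pics/s2.png

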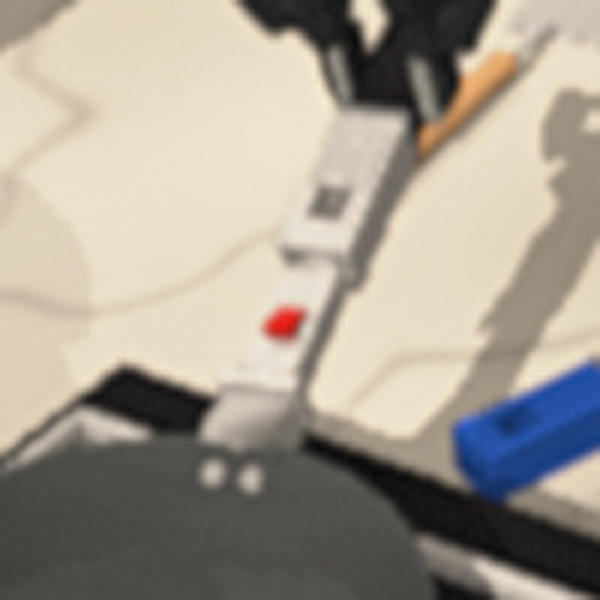

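play_rows(
  targets=[-0.4, 0, 0, 0, 0, 0, -0.8, 0, 0, 0, 0, 0, -1.1, 0, 0, 0, 0, 0, -1.1, 0, 0, 0, 0, 0],
)

```text
time_s: 7.2
position: [0.4472, -0.0016, 0.1527]
tool_rot: [3.141, -0.261, 1.878]
force: [0.8, 0.0, -1.9]
grip_width: 0.0258
```

```bash
python3 look.py 3 .045
```

```text
shift cm [0.01 0.01 0.05] turn deg [ 0.03  0.06 -0.09]
7.2 0.025754349937497752 [ 0.79  0.03 -1.95] [-0.41 -0.27 -0.04] [-0.71 -0.76 -1.83]
```

View pics/s3.png

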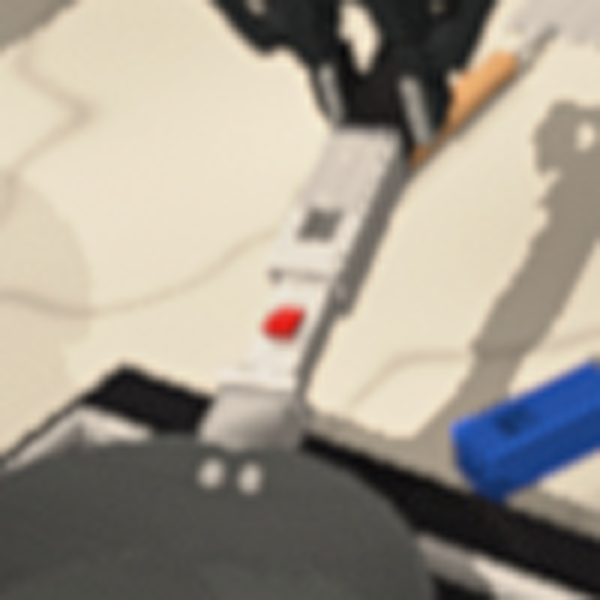

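play_rows(
  targets=[-0.4, 0, 0, 0, 0, 0, -0.8, 0, 0, 0, 0, 0, -1.2, 0, 0, 0, 0, 0, -1.6, 0, 0, 0, 0, 0, -1.6, 0, 0, 0, 0, 0],
)

```text
time_s: 7.75
position: [0.4517, -0.0166, 0.1484]
tool_rot: [-3.141, -0.261, 1.878]
force: [1.4, -0.9, -1.3]
grip_width: 0.0258
```

```bash
python3 look.py 4 .03
```

```text
shift cm [0.13 0.03 0.04] turn deg [ 0.01  0.05 -0.12]
7.75 0.02577939040016996 [ 1.39 -0.92 -1.34] [-0.47 -0.29  0.04] [-1.6  -1.04 -0.96]
```

View pics/s4.png

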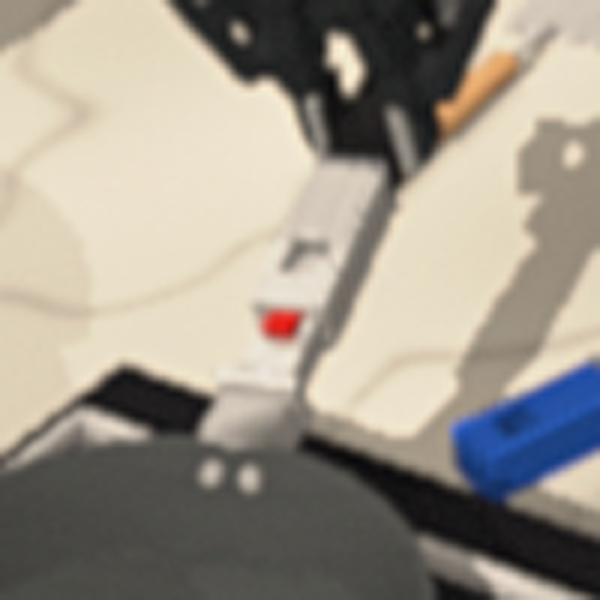

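play_rows(
  targets=[-0.3, 0, 0, 0, 0, 0, -0.6, 0, 0, 0, 0, 0, -0.9, 0, 0, 0, 0, 0, -1.2, 0, 0, 0, 0, 0, -1.5, 0, 0, 0, 0, 0, -1.5, 0, 0, 0, 0, 0],
)

```text
time_s: 8.4
position: [0.4564, -0.03, 0.145]
tool_rot: [3.141, -0.261, 1.878]
force: [-0.7, 2.4, 5.4]
grip_width: 0.0256
```

```bash
python3 look.py 5 .015
```

```text
shift cm [ 0.09 -0.01  0.08] turn deg [ 0.05  0.07 -0.07]
8.4 0.02557599120173359 [-0.72  2.38  5.4 ] [-0.01 -0.12 -0.03] [ 3.79 -0.04  4.57]
```

View pics/s5.png

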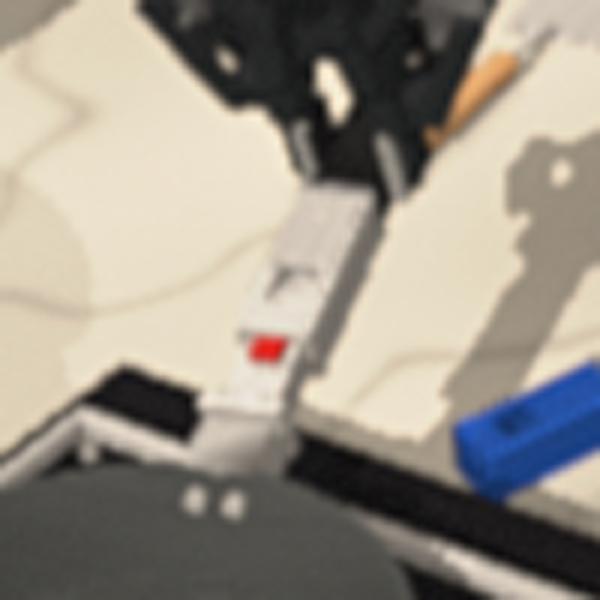

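play_rows(
  targets=[0, 0, -0.25, 0, 0, 0, -0.3, 0, -0.33, 0, 0, 0, -0.6, 0, -0.4, 0, 0, 0, -0.9, 0, -0.5, 0, 0, 0, -1.2, 0, -0.57, 0, 0, 0, -1.2, 0, -0.57, 0, 0, 0],
)

```text
time_s: 9.05
position: [0.4601, -0.043, 0.1471]
tool_rot: [-3.141, -0.261, 1.878]
force: [-1.6, 0.5, 2.2]
grip_width: 0.0258
```

```bash
python3 look.py 6 .015
```

```text
shift cm [1.34 0.03 0.63] turn deg [ 0.02  0.07 -0.12]
9.05 0.025799534115589617 [-1.58  0.52  2.19] [-0.32 -0.07 -0.01] [1.51 1.35 1.86]
```

View pics/s6.png

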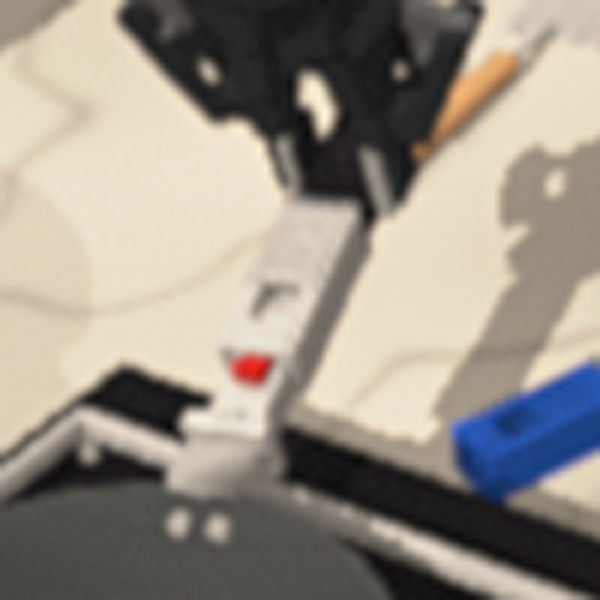

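play_rows(
  targets=[-0.2, 0, -0.1, 0, 0, 0, -0.4, 0, -0.15, 0, 0, 0, -0.6, 0, -0.2, 0, 0, 0, -0.8, 0, -0.25, 0, 0, 0, -0.8, 0, -0.25, 0, 0, 0],
)

```text
time_s: 9.6
position: [0.4615, -0.0481, 0.1475]
tool_rot: [-3.14, -0.264, 1.88]
force: [-2.3, 9.6, 2.5]
grip_width: 0.0256
```

```bash
python3 look.py 7 .015
```

```text
shift cm [1.83 0.05 0.81] turn deg [-0.08 -0.15  0.01]
9.6 0.02564920307790116 [-2.31  9.56  2.53] [1.59 0.43 0.05] [10.13 -0.71 -0.09]
```

View pics/s7.png

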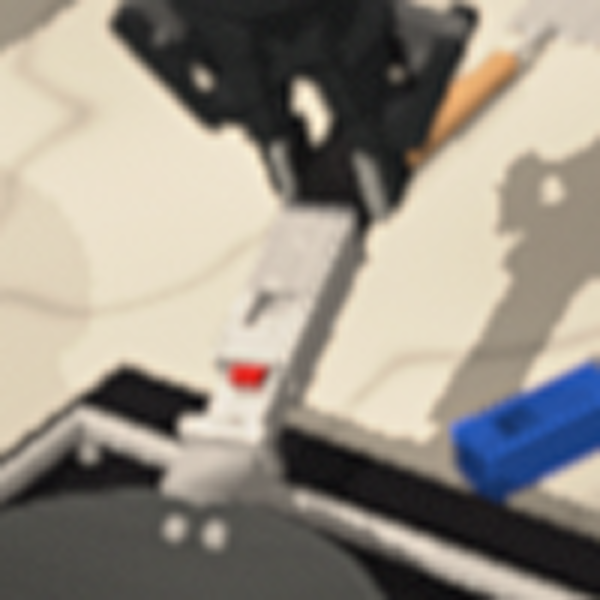

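play_rows(
  targets=[-0.15, 0, 0, 0, 0, 0, -0.3, 0, 0, 0, 0, 0, -0.3, 0, 0, 0, 0, 0],
)

```text
time_s: 9.95
position: [0.4622, -0.0501, 0.1468]
tool_rot: [-3.14, -0.265, 1.881]
force: [-2.8, 12.1, 3.9]
grip_width: 0.0259
```

```bash
python3 look.py 8 .015
```

```text
shift cm [2.06 0.06 0.8 ] turn deg [-0.1  -0.19  0.05]
9.95 0.025878776209469635 [-2.76 12.14  3.87] [ 2.    0.55 -0.01] [12.99 -1.06  0.53]
```

View pics/s8.png

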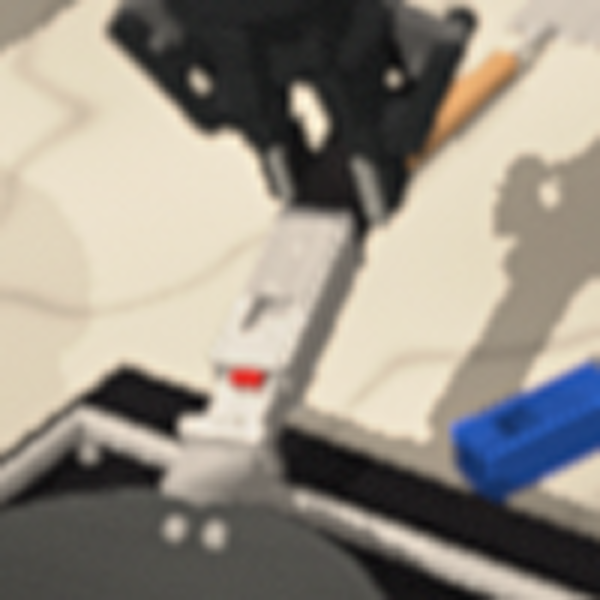

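play_rows(
  targets=[-0.15, 0, 0, 0, 0, 0, -0.3, 0, 0, 0, 0, 0, -0.45, 0, 0, 0, 0, 0, -0.45, 0, 0, 0, 0, 0],
)

```text
time_s: 10.4
position: [0.4641, -0.0558, 0.1455]
tool_rot: [-3.141, -0.263, 1.88]
force: [-2.4, 6.9, 1.0]
grip_width: 0.0256
```

```bash
python3 look.py 9 .015
```

```text
shift cm [2.67 0.04 0.82] turn deg [-0.04 -0.08 -0.01]
10.4 0.025640511209178356 [-2.42  6.87  0.99] [1.13 0.19 0.05] [ 7.29  0.21 -0.93]
```

View pics/s9.png

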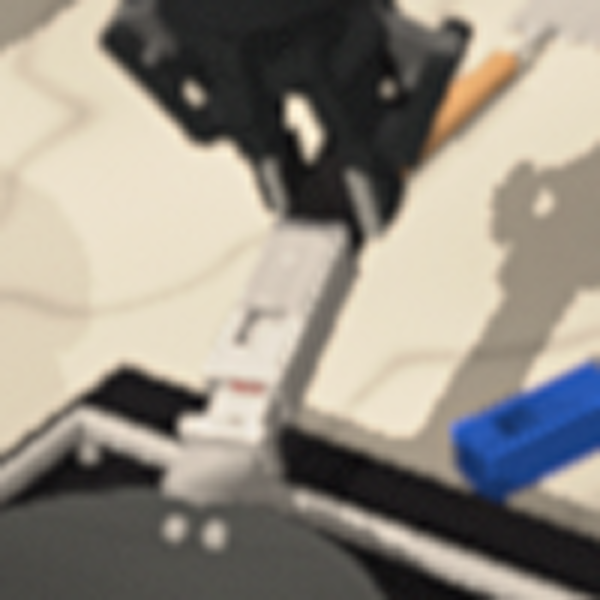

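play_rows(
  targets=[-0.25, 0, 0, 0, 0, 0, -0.5, 0, 0, 0, 0, 0, -0.75, 0, 0, 0, 0, 0, -1, 0, 0, 0, 0, 0, -1, 0, 0, 0, 0, 0],
)

```text
time_s: 10.95
position: [0.467, -0.0649, 0.1429]
tool_rot: [-3.141, -0.263, 1.88]
force: [-0.7, 6.8, 1.4]
grip_width: 0.0258
```

```bash
python3 look.py 10 .015
```

```text
shift cm [3.66 0.04 0.82] turn deg [-0.04 -0.09 -0.01]
10.95 0.02576554673852765 [-0.67  6.81  1.38] [1.15 0.17 0.07] [ 6.82 -1.43 -0.4 ]
```

View pics/s10.png

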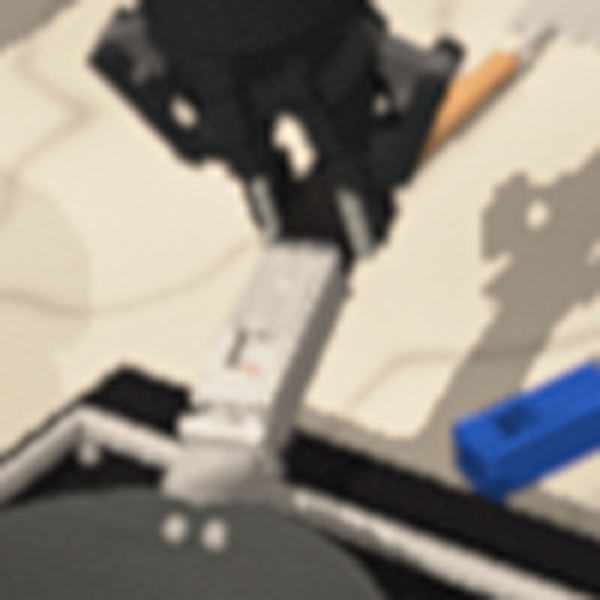

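play_rows(
  targets=[-0.2, 0, 0, 0, 0, 0, -0.4, 0, 0, 0, 0, 0, -0.6, 0, 0, 0, 0, 0, -0.7, 0, 0, 0, 0, 0, -0.7, 0, 0, 0, 0, 0],
)

```text
time_s: 11.5
position: [0.4689, -0.071, 0.1412]
tool_rot: [-3.14, -0.264, 1.88]
force: [-2.6, 8.3, 2.3]
grip_width: 0.0263
```

```bash
python3 look.py 11 .015
```

```text
shift cm [4.33 0.05 0.82] turn deg [-0.06 -0.12 -0.01]
11.5 0.026283544812151935 [-2.59  8.34  2.27] [1.51 0.38 0.06] [ 9.02 -0.07 -0.07]
```

View pics/s11.png

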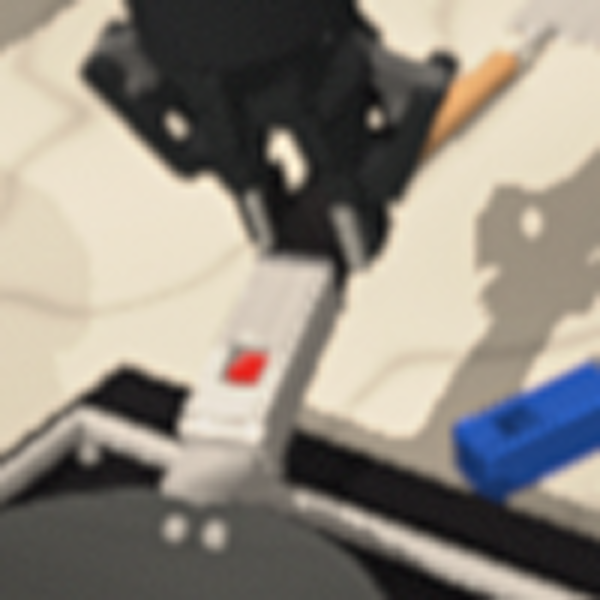

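play_rows(
  targets=[-0.1, 0, 0, 0, 0, 0, -0.2, 0, 0, 0, 0, 0, -0.2, 0, 0, 0, 0, 0],
)

```text
time_s: 11.85
position: [0.469, -0.0712, 0.141]
tool_rot: [-3.14, -0.266, 1.881]
force: [-4.8, 13.3, 7.2]
grip_width: 0.026
```

play_rows(
  targets=[0.2, 0, 0, 0, 0, 0, 0.3, 0, 0, 0, 0, 0, 0.3, 0, 0, 0, 0, 0],
)

```text
time_s: 12.15
position: [0.4689, -0.0709, 0.1413]
tool_rot: [-3.141, -0.262, 1.879]
force: [-0.6, 5.3, -0.3]
grip_width: 0.0258
```

```bash
python3 look.py 12 .0
```

```text
shift cm [2.82 0.04 0.83] turn deg [-0.02 -0.03 -0.03]
12.15 0.02578684084243109 [-0.56  5.31 -0.25] [1.09 0.02 0.1 ] [ 4.99 -1.08 -1.6 ]
```

View pics/s12.png

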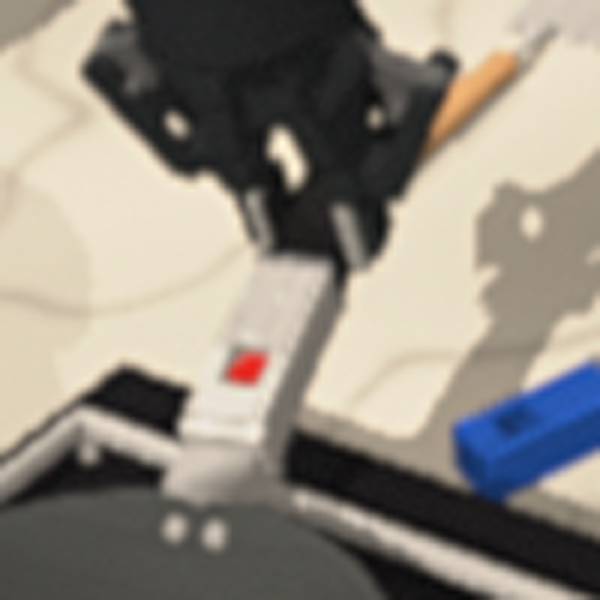

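play_rows(
  targets=[0.1, 0, 0, 0, 0, 0, 0.1, 0, 0, 0, 0, 0],
)

```text
time_s: 12.4
position: [0.4687, -0.0709, 0.1414]
tool_rot: [-3.141, -0.261, 1.878]
force: [0.0, 3.7, -1.8]
grip_width: 0.0259
```

play_rows(
  targets=[0, 0, 0, 0, 0, 0, 0, 0, 0, 0, 0, 0, 0, 0, 0, 0, 0, 0, 0, 0, 0, 0, 0, 0, 0, 0, 0, 0, 0, 0],
  claw=8.5,
)

```text
time_s: 12.9
position: [0.4691, -0.0711, 0.1418]
tool_rot: [-3.141, -0.261, 1.878]
force: [-0.5, -0.0, 0.4]
grip_width: 0.0854
```

play_rows(
  targets=[0, 0, -2, 0, 0, 0, 0, 0, -5, 0, 0, 0, 0, 0, -9, 0, 0, 0, 0, 0, -13, 0, 0, 0, 2, 0, -16, 0, 0, 0, 5, 0, -16, 0, 0, 0, 10, 0, -16, 0, 0, 0, 14, 0, -16, 0, 0, 0],
)

```text
time_s: 13.7
position: [0.4398, 0.0208, 0.3332]
tool_rot: [3.141, -0.261, 1.879]
force: [0.9, 0.0, 0.4]
grip_width: 0.085
```

```bash
python3 look.py 13 .0; python3 -c "
from h import *
im=cams.capture('top');cv2.imwrite('pics/t13.png',cv2.resize(im[:,:,::-1],None,fx=1.5,fy=1.5));im=cams.capture('wrist');cv2.imwrite('pics/w13.png',im[:,:,::-1])
cv2.imwrite('pics/sc13.png',cams.capture('scene')[:,:,::-1])"
```

```text
shift cm [-11.42   0.03  16.88] turn deg [ 0.03  0.06 -0.05]
13.7 0.08496729182827627 [0.89 0.05 0.41] [-0.21 -0.07 -0.02] [-0.11 -0.86  0.45]
```

View pics/s13.png

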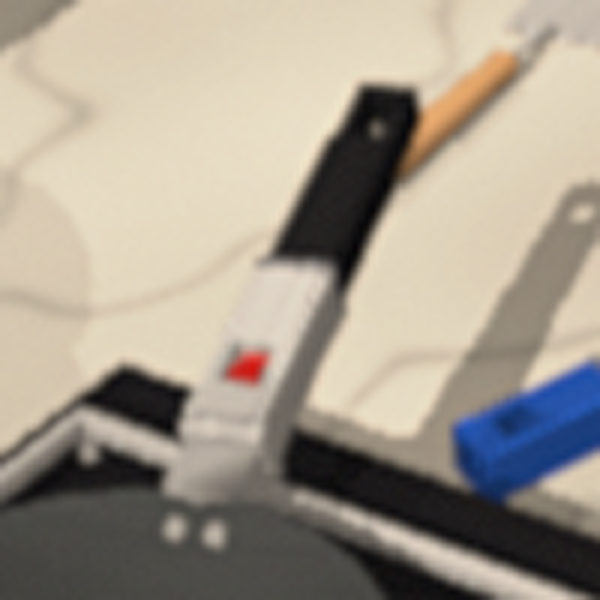

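View pics/t13.png

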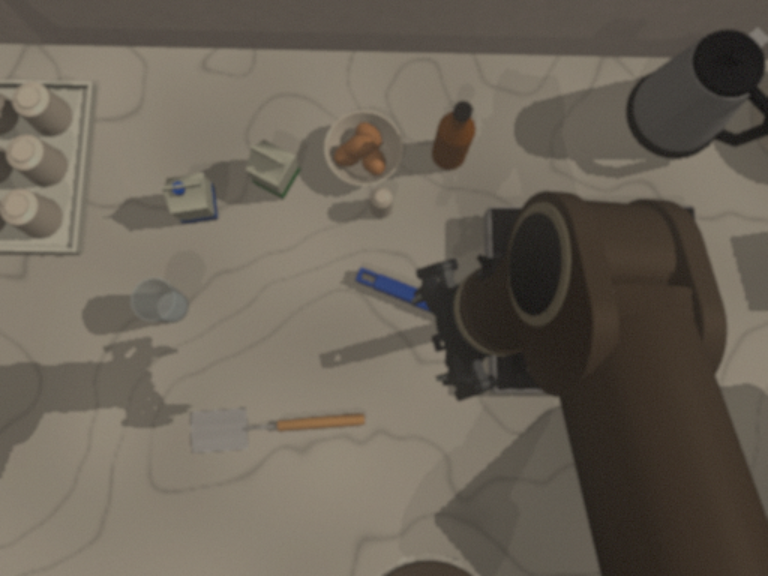

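View pics/w13.png

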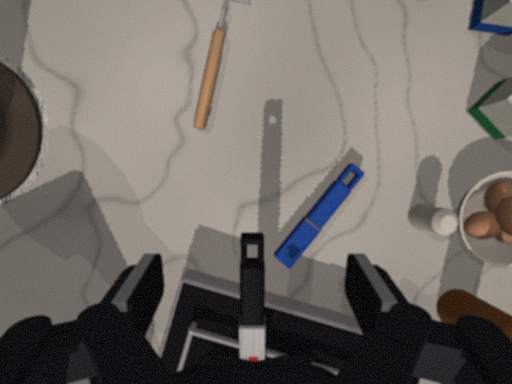

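View pics/sc13.png

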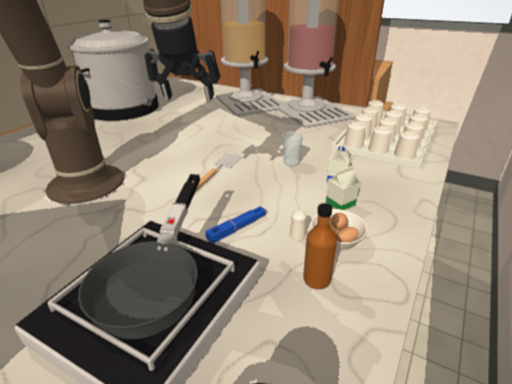

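```bash
python3 -c "
from h import *
a=cv2.imread('pics/scene0.png').astype(int);b=cv2.imread('pics/sc13.png').astype(int);d=abs(a-b).max(2)
print('hob edge diff',(d[255:384,170:270]>40).sum(),(d[320:384,15:90]>40).sum())
from bench import order;print(order.sign_off(),status.read_state()['time_s'])"
```

```text
hob edge diff 120 0
the job is handed in; nothing more can be done
the job is handed in; nothing more can be done
```

The handle is on the stub with the red button out through its hole. The gripper has let go and is clear, and I handed the job in at about 14 s of the 45 s.

I gripped the handle on its black grip and lined it up with the 15° stub. The first push followed the stub's slope and pressed the handle down about 7 N while the pan slid. I raised it slightly and pushed level until the pan reached the rail. The socket then went on along the stub's line. The highest force reading was about 15 N, so I stayed under the roughly 25 N that moves the hob.

**Last checks**
- **Home:** a final push moved the mouth only about 0.2 mm, so it is against the shoulder. The picture shows no gap.
- **Button:** red shows in the hole after release, with a small dark patch at the left of the hole that I took for shadow. I could not measure how far it sticks out.
- **Pan:** it looks flat and at rest in the picture. I did not measure its tilt.
- **Bystanders:** the salt, glass, oil, bowl, cartons, turner and blue look-alike all appear unmoved.
- **Hob:** comparing before and after pictures, one strip of its edge showed no change. The other had 120 changed pixels; part of that strip covers the pan's path, so I put it down to the pan and did not check further.

**Disagreements and gaps**
- The wrist and top cameras differed by about 2 mm and 1.3° on where the stub was. I used values between the two, and the socket slid on without catching.
- The arm blocked the top camera during the fit and in the last picture, so the final check rests mainly on the scene camera.

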